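# Put the calibration weights back in their graded block

## Robot

A 6-joint arm with a two-finger parallel gripper is mounted at the origin on a cart in front of the work surface, level with it; the furniture and walls round the work are solid. World frame = base frame: x ahead of the robot, y to its left, z up, the work surface at z = 0. Lengths are in mm, angles in degrees, forces in N, time in s.
With the tool pointing down it reaches from about 300 to 1000 mm from the base axis. Payload 5.1 kg.
Tool frame: the origin (TCP) lies between the finger pads; the fingertips stand robot.nose_length ahead of it and the grasp point (between the pads) lies 5 mm behind it (robot.nose_length is the distance from the TCP to the fingertips, in mm); z points along the fingers, y is the line along which they close (so a half turn about z gives the same grasp; the last joint's range is limited). The gripper opens to 95 mm and grips with 3 to 60 N. Pads are 20 mm wide; open, the fingers measure 119 mm over their backs; the gripper's body (75 mm by 180 mm) begins 59 mm behind the grasp point.
Start: joints at [59.152, 7.093, 94.555, -0, 78.352, -4.733], TCP at [286.135, 583.619, 228.656] pointing down, gripper open.
Joint ranges: [-149.61, 149.61], [-58.7, 133.49], [1.44, 155.28], [-77.14, 257.14], [18.33, 153.61], [-166.67, 166.67]. Speed limits (degrees/s): [147.25, 147.25, 180, 180, 180, 180].

## Interface

Orientations are given as a 3x3 rotation matrix whose columns are the frame's x, y, z axes.
In Python, from workcell import robot gives the robot as it stands.
- The arm moves only by the tool send_rows, never from a script. Its argument "moves" is a list of rows, each a list of 5 numbers: the finger opening in mm, from 0 to 95.1, then the shift along the tool's x, y, z in units of 50 mm (1.0 is 50 mm), then the turn about the tool's z in units of 8 degrees (1.0 is 8 degrees). In form: [[gripper, dx, dy, dz, turn], ...]. A call has 1 to 8 rows; each row shifts and turns the commanded pose from where the row before left it, along the tool's axes as they then stand; what a row does not reach is not made up. A row lasts 1/8 s, in which the tool goes at most 62.5 mm and 10.7 degrees, less where a joint would pass 70% of its speed; a pose out of reach is approached as far as the arm can. A call is refused whole if a number of a shift passes 1 or a number of a turn 1, either way. A call with a gripper value outside its range is refused whole. The fingers move at their own pace and stop on an object; "grip_force" is the grip in N (left out, the last holds). Time passes only in rows, so rows that do not move let the fingers close. It gives the time, the measured TCP pose, the force, the opening and the grip force at its end, in the units of the state.
- robot.observe(): the state, without advancing time (a new reading comes with each control period).
- robot.grab_frame(name): name is "side" or "top" or "wrist"; returns a dict with "pixels" (400x640x3 uint8, red, green, blue), "z_map" (400x640 float32, mm along the optical axis (not along the pixel's ray), 0 where there is no reading), "mtx" (3x3 intrinsics, pixels), "eye" and "orientation" of the camera in the world; the wrist camera has in their place "hand_eye" (4x4, takes a point from camera to tool coordinates, whose origin is the TCP and whose axes are the flange's). Camera axes: x right, y down, z forward; pixel columns grow to the right and rows downward; lengths in mm; the calibration is good to about 2 mm. A picture is of the moment at which its call begins: read the wrist's pose just before it.
- robot.job_done(): hands the job in; it is judged then, once.
The state is a dict: "t": time; "joint_pos": joint angles; "joint_vel": joint speeds; "tau": joint torques, N m; "position": TCP position; "tcp_rot": TCP orientation; "wrist_force": force on the tool from outside, world axes, zero at the start; "ft_torque": the same for the moment, N m; "opening": opening from 0.0 (shut) to 1.0 (fully open); "gripper_force": force on a finger pad.
Only numpy, scipy, OpenCV 4.12 (cv2) and the standard library are available. Lean on these libraries where they do the work, as an engineer would, in place of code of your own. Each camera call takes 0.05 s, during which the arm holds its last target. There are 200 camera calls.

## Task

The balance check is done: put the four steel calibration weights back into the wooden weight block in order of size, each standing upright and fully down in the bore made for it, from the largest in the widest bore to the smallest in the narrowest. Set them down without dropping or tipping any, and leave the brown bottle and the small beaker standing where they are.

Things in the scene. Friction and masses are not known exactly. Their poses are not given: they have to be found in the camera images.
- weight_largest: Largest of four loose bright steel calibration weights of one shape: an upright cylinder 55 mm in diameter and 57 mm high, a narrower neck, and on top a round knob 34 mm in diameter and 18 mm high to lift it by; 84 mm high in all, about 650 g. Origin at the centre of its underside, z up along its axis; it stands on the bench.
- weight_second: Second largest of four loose bright steel calibration weights of one shape: an upright cylinder 42 mm in diameter and 43 mm high, a narrower neck, and on top a round knob 27 mm in diameter and 13 mm high to lift it by; 64 mm high in all, about 380 g. Origin at the centre of its underside, z up along its axis; it stands on the bench.
- weight_third: Third largest of four loose bright steel calibration weights of one shape: an upright cylinder 29 mm in diameter and 30 mm high, a narrower neck, and on top a round knob 21 mm in diameter and 10 mm high to lift it by; 46 mm high in all, about 150 g. Origin at the centre of its underside, z up along its axis; it stands on the bench.
- weight_smallest: Smallest of four loose bright steel calibration weights of one shape: an upright cylinder 16 mm in diameter and 18.5 mm high, a narrower neck, and on top a round knob 13 mm in diameter and 8 mm high to lift it by; 30 mm high in all, about 40 g. Origin at the centre of its underside, z up along its axis; it stands on the bench.
- seat_largest: Largest of four round bores in a row in the wooden weight block: 67 mm wide, 10 mm deep, its mouth bevelled 3 mm wide, blue felt on its floor. Origin at the centre of the felt's upper face, 12 mm above the bench; z up, x along the row towards the smallest bore. Block: pale wood bar, fixed, turned any way, 238 x 88 mm, top 22 mm over the bench.
- seat_second: Second largest of four round bores in a row in the wooden weight block: 54 mm wide, 10 mm deep, its mouth bevelled 3 mm wide, blue felt on its floor. Origin at the centre of the felt's upper face, 12 mm above the bench; z up, x along the row towards the smallest bore. The block stands on a dark plinth 248 x 98 mm, 8 mm high.
- seat_third: Third largest of four round bores in a row in the wooden weight block: 41 mm wide, 10 mm deep, its mouth bevelled 3 mm wide, blue felt on its floor. Origin at the centre of the felt's upper face, 12 mm above the bench; z up, x along the row towards the smallest bore. The bores lie on the block's long centre line at -75, -5.5, 51 and 94.5 mm from its middle, largest to smallest.
- seat_smallest: Smallest of four round bores in a row in the wooden weight block: 28 mm wide, 10 mm deep, its mouth bevelled 3 mm wide, blue felt on its floor. Origin at the centre of the felt's upper face, 12 mm above the bench; z up, x along the row towards the smallest bore.
- amber_bottle: Brown glass reagent bottle with black cap, 47 mm in diameter, 103 mm high, loose, standing near the weights; not part of the job. Origin at the centre of its underside, z up.
- glass_beaker: Small empty clear beaker, 47 mm in diameter, 56 mm high, loose and light, standing near the weights; not part of the job. Origin at the centre of its underside, z up.
There are look-alikes about, which are no part of the job. What is shaped like the weight_second but green or pink is not meant.

How it is judged (in metres and radians):
At the end, for the whole second after the job is handed in: Each of the four weights stands in the bore of its own rank of size: its axis within 8 mm of the bore's, its underside on the felt (less than 3 mm above it), within 7 degrees of upright, released and at rest; the brown bottle and the small beaker still stand (horizontal distance between weight_largest and seat_largest below 0.008 m and z of weight_largest in the frame of seat_largest below 0.003 m and angle between each of weight_largest, weight_second, weight_third, weight_smallest's own z axis and vertical below 0.12 rad and linear speed of each of weight_largest, weight_second, weight_third, weight_smallest below 0.02 m/s and horizontal distance between weight_second and seat_second below 0.008 m and z of weight_second in the frame of seat_second below 0.003 m and horizontal distance between weight_third and seat_third below 0.008 m and z of weight_third in the frame of seat_third below 0.003 m and horizontal distance between weight_smallest and seat_smallest below 0.008 m and z of weight_smallest in the frame of seat_smallest below 0.003 m and angle between each of amber_bottle, glass_beaker's own z axis and vertical below 0.2 rad); the robot touches nothing.
It fails at once if a weight is tipped onto its side (more than 45 degrees from upright) (angle between any of weight_largest, weight_second, weight_third, weight_smallest's own z axis and vertical above 0.79 rad).
It fails at once if a weight is dropped: it falls free of the fingers faster than 0.7 m/s, about 25 mm of fall ((linear speed of weight_largest above 0.7 m/s and contact force between the fingers and weight_largest below 0.05 N) or (linear speed of weight_second above 0.7 m/s and contact force between the fingers and weight_second below 0.05 N) or (linear speed of weight_third above 0.7 m/s and contact force between the fingers and weight_third below 0.05 N) or (linear speed of weight_smallest above 0.7 m/s and contact force between the fingers and weight_smallest below 0.05 N)).
It fails at once if the brown bottle or the small beaker is knocked over or shoved more than 25 mm from its place (angle between any of amber_bottle, glass_beaker's own z axis and vertical above 0.6 rad or distance of any of amber_bottle, glass_beaker from where it was at the start of the episode above 0.025 m).
It also fails if it takes over 112 s, if anything falls off the work surface, if the arm or the gripper's body presses on something with over 40 N, if the wrist force passes 120 N, or if a joint passes its speed limit or range.

## Working session

There is one attempt and no reset: what is moved stays moved. The work goes in short steps, Python scripts to look and compute and a tool call to move; the robot and the scene stay as the last step left them, time stands still between calls to the robot, and variables do not carry over. Pictures are saved under pics/ and viewed, at most 14 in all, crops included, and the job is handed in when it is done.

Besides the shell and the picture viewer there is one more tool, called after "Emit:" as name(argument=value, ...), one argument or row to a line, values as JSON. send_rows: Moves the arm, as the interface text tells. Its arguments: {"type":"object","properties":{"moves":{"type":"array"},"grip_force":{"type":"number"}},"required":["moves"]}

```bash
mkdir -p pics
cat > h.py <<'E'
import numpy as np,cv2
from workcell import robot
def grab(n):
    s=robot.observe(); f=robot.grab_frame(n)
    K=np.array(f["mtx"])
    if n=="wrist":
        H=np.array(f["hand_eye"]);R=np.array(s["tcp_rot"]);p=np.array(s["position"])
        f["R"]=R@H[:3,:3]; f["o"]=p+R@H[:3,3]
    else: f["R"]=np.array(f["orientation"]); f["o"]=np.array(f["eye"])
    f["K"]=K; return f
def ray(f,u,v,z):
    d=f["R"]@np.linalg.inv(f["K"])@np.array([u,v,1.]); t=(z-f["o"][2])/d[2]; return f["o"]+t*d
def cloud(f):
    v,u=np.mgrid[:400,:640]; Z=f["z_map"]; c=np.stack([u,v,np.ones_like(u)],-1)@np.linalg.inv(f["K"]).T*Z[...,None]
    return c@f["R"].T+f["o"]
def save(f,n): cv2.imwrite("pics/"+n,cv2.cvtColor(f["pixels"],cv2.COLOR_RGB2BGR))
E
python3 - <<'E'
from h import *
s=robot.observe();print({k:np.round(v,3).tolist() for k,v in s.items()},robot.nose_length)
for n in("top","side"):
    f=grab(n);save(f,n+".png");print(n,f["o"],f["R"].round(3).tolist(),f["K"].tolist())
    np.savez(n,**{k:f[k] for k in("pixels","z_map","K","R","o")})
E
```

```text
{'t': 0.0, 'joint_pos': [59.154, 7.133, 94.635, 0.001, 78.349, -4.731], 'joint_vel': [-0.087, -0.13, 0.034, 0.063, -0.017, -0.127], 'tau': [-0.0, -41.759, -35.993, 0.078, 0.049, -0.0], 'position': [285.807, 583.115, 227.391], 'tcp_rot': [[-0.898, 0.44, -0.001], [0.44, 0.898, -0.002], [0.0, -0.002, -1.0]], 'wrist_force': [0.135, -0.283, 0.494], 'ft_torque': [0.009, -0.028, 0.037], 'gripper_force': 0.0, 'opening': 1.001} 14.0
top [ 338.3220208   -21.35757139 1371.52505444] [[-0.03, -0.987, 0.156], [-1.0, 0.029, -0.011], [0.006, -0.157, -0.988]] [[479.30289048433656, 0.0, 316.59402996996266], [0.0, 479.30289048433656, 202.8916418105219], [0.0, 0.0, 1.0]]
side [ 240.41362309 -816.07467156  508.07664256] [[0.934, -0.15, 0.324], [-0.356, -0.456, 0.815], [0.025, -0.877, -0.48]] [[418.6441790911861, 0.0, 318.4466033514735], [0.0, 418.6441790911861, 200.05669658039378], [0.0, 0.0, 1.0]]
```

View pics/top.png

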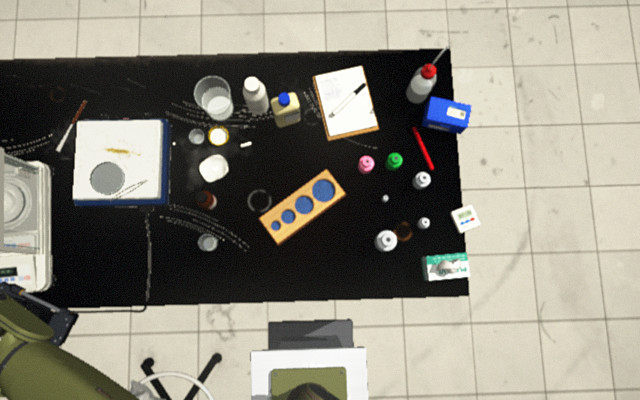

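View pics/side.png

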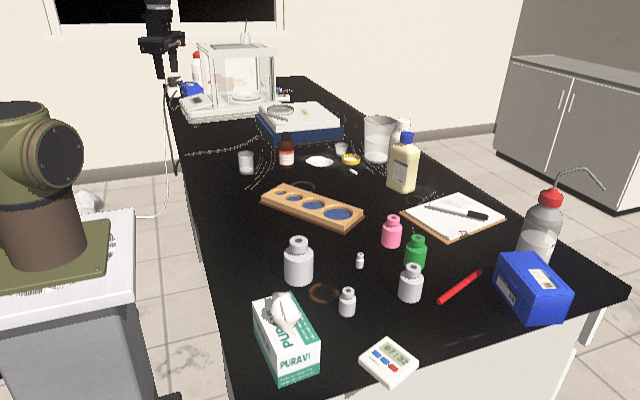

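Top view: steel pieces are largest (386,240), second (422,180), third (424,223) and smallest (385,198). The look-alikes are pink (366,163) and green (394,160). The block is at about (303,206), its big bore at the upper right (324,189). The amber bottle is at (207,200) and the beaker at (207,242).

```bash
cat > m.py <<'E'
from h import *
f=grab("top");P=cloud(f);im=f["pixels"]
hsv=cv2.cvtColor(im,cv2.COLOR_RGB2HSV)
for n,(u,v),h in(("L",(386,240),84),("S2",(422,180),64),("T",(424,223),46),("s",(385,198),30),("pink",(366,163),64),("green",(394,160),64),("bot",(207,200),103),("beak",(207,242),56)):
    r=14; w=P[v-r:v+r,u-r:u+r].reshape(-1,3); k=w[abs(w[:,2]-h)<6]; b=w[(w[:,2]>8)]
    print(n,"top",len(k),k.mean(0).round(1) if len(k) else 0,"maxz",w[:,2].max().round(1),"ray",ray(f,u,v,h).round(1),"all",b.mean(0).round(1) if len(b) else 0)
roi=np.zeros((400,640),np.uint8);roi[160:255,250:355]=1
bl=((hsv[...,0]>95)&(hsv[...,0]<125)&(hsv[...,1]>100)&(hsv[...,2]>60)).astype(np.uint8)*roi
n,_,st,c=cv2.connectedComponentsWithStats(bl)
for i in range(1,n):
    if st[i,4]>20: print("bore",st[i,4],c[i].round(1),ray(f,*c[i],12).round(1))
wd=((hsv[...,0]>8)&(hsv[...,0]<28)&(hsv[...,1]>60)&(hsv[...,2]>110)).astype(np.uint8)*roi
cs=max(cv2.findContours(wd,0,2)[0],key=cv2.contourArea)[:,0]
X=np.float32([ray(f,u,v,22)[:2] for u,v in cs]);print("block",cv2.minAreaRect(X))
E
python3 m.py
python3 - <<'E'
import cv2
a=cv2.imread('pics/top.png')[140:280,340:480];b=cv2.imread('pics/side.png')[200:340,270:450]
cv2.imwrite('pics/crop.png',cv2.hconcat([cv2.resize(a,(400,400)),cv2.resize(b,(400,400))]))
E
```

```text
L top 124 [ 438.3 -223.7   84.5] maxz 1371.5 ray [ 435.7 -219.2   84. ] all [ 435.4 -217.9   79.5]
S2 top 72 [ 609.  -336.8   65.2] maxz 1371.5 ray [ 601.3 -331.5   64. ] all [ 595.2 -320.1  107.6]
T top 43 [ 487.4 -335.7   46.5] maxz 1371.5 ray [ 482.7 -333.4   46. ] all [ 481.  -323.9   74.4]
s top 20 [ 561.  -231.8   28.8] maxz 1371.5 ray [ 559.1 -231.    30. ] all [ 552.8 -223.6   66.3]
pink top 73 [ 660.3 -179.7   63.9] maxz 1371.5 ray [ 654.4 -177.7   64. ] all [ 654.2 -177.1   53.8]
green top 71 [ 667.2 -261.2   64.1] maxz 1371.5 ray [ 660.7 -256.6   64. ] all [ 659.9 -255.7   59.8]
bot top 92 [566.8 274.3 103.1] maxz 1371.5 ray [555.6 257.7 103. ] all [560.6 265.9  80.8]
beak top 54 [448.7 271.9  56.1] maxz 1371.5 ray [447.  267.4  56. ] all [446.9 267.9  57.9]
bore 347 [323.1 190.3] [589.7 -56.3  12. ]
bore 216 [303.7 204.6] [549.7   0.7  12. ]
bore 119 [287.6 216.3] [517.1  47.4  12. ]
bore 50 [275.4 225.5] [491.9  82.9  12. ]
block ((544.929931640625, 4.8609771728515625), (94.49960327148438, 242.59951782226562), 35.12305450439453)
```

View pics/crop.png

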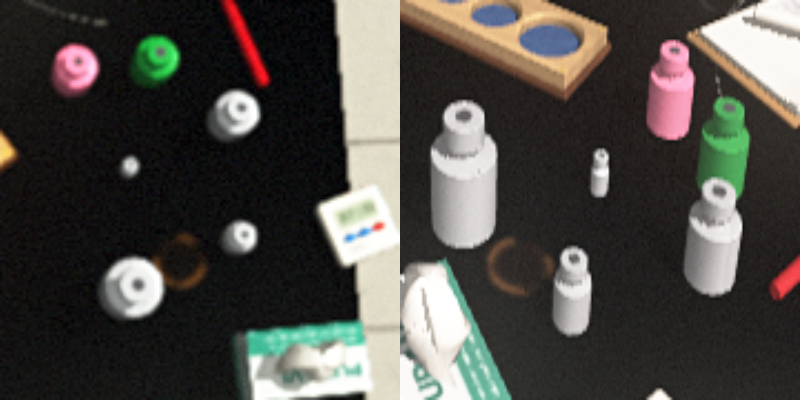

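The crop confirms it: the bright steel pieces are the four weights, and pink and green are the decoys. I'll turn the tool so it closes across the row (tool x then lies along the row) and go to the largest.

Emit:
send_rows(
  moves=[
    [70,0,0,0,0.9],
    [70,0,0,0,0.9],
    [70,0,0,0,0.9],
    [70,0,0,0,0.9],
    [70,-0.93,-0.43,0,0],
    [70,-0.93,-0.43,0,0],
    [70,-0.93,-0.43,0,0],
    [70,-0.93,-0.43,0,0],
  ],
  grip_force=30,
)

```text
t: 1.15
position: [322.6, 380.3, 228.3]
tcp_rot: [[-0.575, 0.818, -0.0], [0.818, 0.575, -0.0], [-0.0, -0.0, -1.0]]
wrist_force: [0.6, -0.6, 0.8]
opening: 0.739
gripper_force: 0.0
```

Emit:
send_rows(
  moves=[
    [70,-0.93,-0.43,0,0],
    [70,-0.93,-0.43,0,0],
    [70,-0.93,-0.43,0,0],
    [70,-0.93,-0.43,0,0],
    [70,-0.93,-0.43,0,0],
    [70,-0.93,-0.43,0,0],
    [70,-0.93,-0.43,0,0],
    [70,0,0,0,0],
  ],
)

```text
t: 2.15
position: [386.7, 26.4, 228.5]
tcp_rot: [[-0.569, 0.822, -0.0], [0.822, 0.569, -0.0], [-0.0, -0.0, -1.0]]
wrist_force: [0.1, 0.9, 0.7]
opening: 0.736
gripper_force: 0.0
```

```bash
cat > d.py <<'E'
# deltas in tool units to each target
from h import *
B=dict(bL=(589.7,-55.9),b2=(549.7,.9),bT=(517.1,47.1),bs=(492,82.6))
W=dict(L=(438,-223),S2=(609,-337),T=(487,-336),s=(561,-232))
def rep():
    s=robot.observe();p=np.array(s["position"]);R=np.array(s["tcp_rot"])
    print("t",s["t"],"p",p.round(1),"ang",np.degrees(np.arctan2(R[1,1],R[0,1])).round(2),"open",round(s["opening"]*95.1,1),"gf",s["gripper_force"],"F",np.round(s["wrist_force"],1))
    return p,R
def to(p,R,xyz): return (R.T@(np.array(xyz)-p)/50).round(3)
if __name__=="__main__":
    p,R=rep()
    for k,v in {**W,**B}.items(): print(k,to(p,R,(*v,p[2])))
E
python3 d.py
python3 - <<'E'
from h import *
f=grab("wrist");save(f,"w1.png")
E
```

```text
t 2.15 p [386.7  26.4 228.5] ang 34.71 open 70.0 gf 0.0 F [0.1 0.9 0.7]
L [-4.686e+00 -1.997e+00  2.000e-03]
S2 [-8.507e+00 -4.840e-01  2.000e-03]
T [-7.101e+00 -2.478e+00  2.000e-03]
s [-6.234e+00 -7.700e-02  1.000e-03]
bL [-3.666  2.4   -0.   ]
b2 [-2.276  2.389 -0.   ]
bT [-1.145e+00  2.379e+00 -1.000e-03]
bs [-2.760e-01  2.371e+00 -1.000e-03]
```

View pics/w1.png

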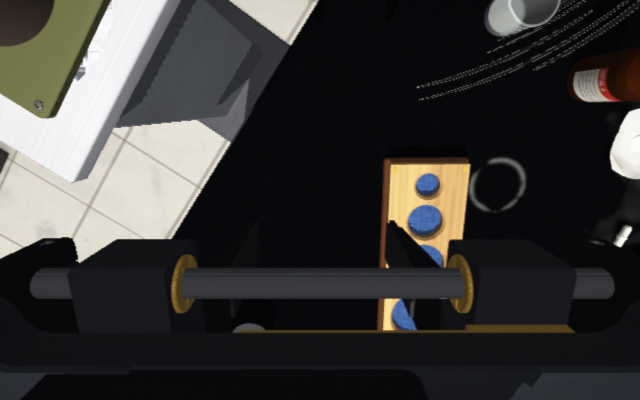

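The wrist picture shows the block at about (425,250), ahead along tool +x; the grip area itself is hidden by the gripper frame. The top-camera values will do for the grasp, so I go on to the largest.

Emit:
send_rows(
  moves=[
    [70,-0.67,-0.285,0,0],
    [70,-0.67,-0.285,0,0],
    [70,-0.67,-0.285,0,0],
    [70,-0.67,-0.285,0,0],
    [70,-0.67,-0.285,0,0],
    [70,-0.67,-0.285,0,0],
    [70,-0.67,-0.285,0,0],
    [70,0,0,0,0],
  ],
)

```text
t: 3.2
position: [440.5, -220.0, 228.2]
tcp_rot: [[-0.575, 0.818, -0.001], [0.818, 0.575, 0.001], [0.001, -0.0, -1.0]]
wrist_force: [-0.5, 0.3, -0.6]
opening: 0.735
gripper_force: 0.0
```

Emit:
send_rows(
  moves=[
    [70,0,0,0.6,0],
    [70,0,0,0.6,0],
    [70,0,0,0.5,0],
    [70,0,0,0,0],
  ],
)

```text
t: 3.7
position: [438.6, -217.3, 141.3]
tcp_rot: [[-0.577, 0.817, -0.004], [0.817, 0.577, 0.003], [0.005, -0.002, -1.0]]
wrist_force: [-0.5, 0.4, -0.2]
opening: 0.734
gripper_force: 0.0
```

```bash
python3 d.py
python3 - <<'E'
from h import *
f=grab("side");save(f,"s2.png");im=cv2.imread("pics/s2.png")[180:330,240:440];cv2.imwrite("pics/s2c.png",cv2.resize(im,(800,600)))
E
```

```text
t 3.7 p [ 438.6 -217.3  141.3] ang 35.22 open 69.8 gf 0.0 F [-0.5  0.4 -0.2]
L [-0.087 -0.076 -0.   ]
S2 [-3.922  1.403 -0.023]
T [-2.498 -0.578 -0.012]
s [-1.652  1.83  -0.012]
bL [ 8.94e-01  4.33e+00 -2.00e-03]
b2 [2.283 4.332 0.005]
bT [3.414 4.332 0.011]
bs [4.284 4.331 0.016]
```

View pics/s2c.png

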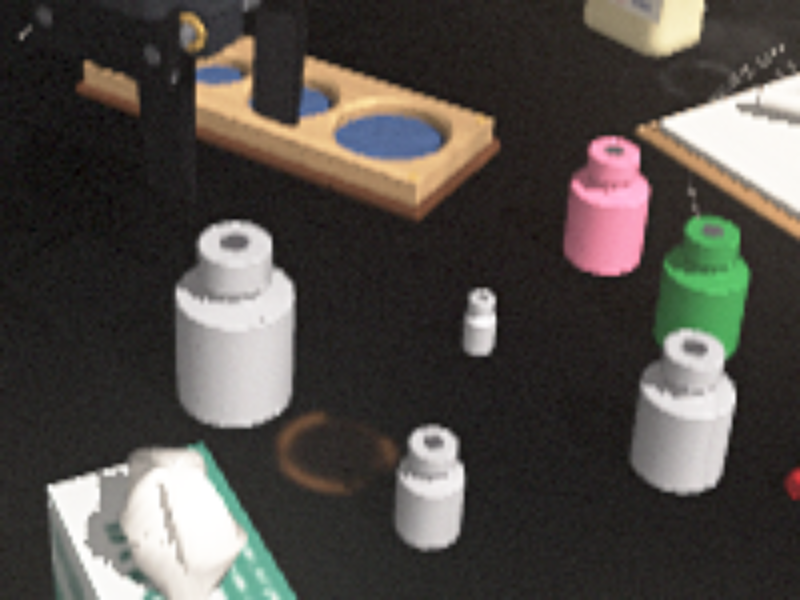

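The open fingers stand above and behind the largest weight, whose knob is at (235,242) in the crop, with nothing in the way. I'll cross-check the positions with side-camera rays on the knob tops.

Run:
```python
from h import *
f=dict(np.load("side.npz"))
for n,u,v,h in(("L",235,242,84),("S2",694,347,64),("T",434,442,46),("s",482,298,30)): print(n,ray(f,240+u/4,180+v/4,h).round(1))
```

```text
L [ 439.4 -225.1   84. ]
S2 [ 610.9 -337.1   64. ]
T [ 488.6 -337.4   46. ]
s [ 562.3 -233.6   30. ]
```

Emit:
send_rows(
  moves=[
    [70,-0.114,-0.07,0,0],
    [70,0,0,0.3,0],
    [70,0,0,0.3,0],
    [70,0,0,0.3,0],
    [70,0,0,0.3,0],
    [70,0,0,0.14,0],
    [70,0,0,0,0],
  ],
)

```text
t: 4.62
position: [439.8, -226.5, 75.8]
tcp_rot: [[-0.575, 0.818, -0.001], [0.818, 0.575, 0.001], [0.001, -0.001, -1.0]]
wrist_force: [0.5, 0.3, -0.2]
opening: 0.735
gripper_force: 0.0
```

```bash
python3 d.py
```

```text
t 4.625 p [ 439.8 -226.5   75.8] ang 35.08 open 69.9 gf 0.0 F [ 0.5  0.3 -0.2]
L [0.078 0.011 0.   ]
S2 [-3.754  1.499 -0.006]
T [-2.335 -0.486 -0.003]
s [-1.483  1.921 -0.003]
bL [ 1.069e+00  4.415e+00 -1.000e-03]
b2 [2.458e+00 4.413e+00 1.000e-03]
bT [3.589e+00 4.411e+00 3.000e-03]
bs [4.459e+00 4.408e+00 4.000e-03]
```

Emit:
send_rows(
  moves=[
    [70,0.04,0,0.04,0],
    [30,0,0,0,0],
    [30,0,0,0,0],
    [30,0,0,0,0],
    [30,0,0,0,0],
    [30,0,0,0,0],
    [30,0,0,0,0],
  ],
  grip_force=35,
)

```text
t: 5.5
position: [439.8, -225.0, 75.0]
tcp_rot: [[-0.575, 0.818, 0.002], [0.818, 0.575, 0.0], [-0.001, 0.002, -1.0]]
wrist_force: [3.8, 2.6, 0.7]
opening: 0.345
gripper_force: 35.0
```

```bash
python3 d.py
```

```text
t 5.5 p [ 439.8 -225.    75. ] ang 35.07 open 32.8 gf 35.000154396984726 F [3.8 2.6 0.7]
L [ 0.052 -0.006 -0.   ]
S2 [-3.779  1.483  0.005]
T [-2.36e+00 -5.03e-01  1.00e-03]
s [-1.508  1.904  0.004]
bL [1.044 4.397 0.006]
b2 [2.434 4.396 0.005]
bT [3.565e+00 4.393e+00 4.000e-03]
bs [4.434e+00 4.390e+00 4.000e-03]
```

Emit:
send_rows(
  moves=[
    [30,0,0,-0.15,0],
    [30,0,0,-0.3,0],
    [30,0,0,-0.4,0],
    [30,0,0,-0.25,0],
    [30,0.05,0.2,0,0],
    [30,0.1,0.4,0,0],
    [30,0.1,0.5,0,0],
    [30,0.1,0.5,0,0],
  ],
)

```text
t: 6.5
position: [494.4, -163.5, 128.4]
tcp_rot: [[-0.575, 0.818, -0.002], [0.818, 0.575, 0.001], [0.002, -0.001, -1.0]]
wrist_force: [0.4, 0.0, -7.0]
opening: 0.344
gripper_force: 35.0
```

Emit:
send_rows(
  moves=[
    [30,0.12,0.5,0,0],
    [30,0.13,0.5,0,0],
    [30,0.12,0.5,0,0],
    [30,0.1,0.5,0,0],
    [30,0.1,0.4,0,0],
    [30,0.06,0.3,0,0],
    [30,0.04,0.1,0,0],
    [30,0,0,0,0],
  ],
)

```text
t: 7.5
position: [589.6, -56.9, 129.4]
tcp_rot: [[-0.575, 0.818, -0.001], [0.818, 0.575, -0.0], [0.0, -0.001, -1.0]]
wrist_force: [0.5, -0.3, -6.8]
opening: 0.35
gripper_force: 35.0
```

```bash
python3 d.py
python3 - <<'E'
from h import *
f=grab("side");save(f,"s3.png");im=cv2.imread("pics/s3.png")[140:290,230:430];cv2.imwrite("pics/s3c.png",cv2.resize(im,(800,600)))
E
```

```text
t 7.5 p [589.6 -56.9 129.4] ang 35.1 open 33.3 gf 34.99882543052081 F [ 0.5 -0.3 -6.8]
L [-9.74e-01 -4.39e+00  3.00e-03]
S2 [-4.806e+00 -2.903e+00  1.000e-03]
T [-3.387e+00 -4.887e+00  3.000e-03]
s [-2.536e+00 -2.480e+00  1.000e-03]
bL [ 0.015  0.014 -0.   ]
b2 [1.405 0.013 0.   ]
bT [2.536e+00 1.100e-02 1.000e-03]
bs [3.405e+00 9.000e-03 1.000e-03]
```

View pics/s3c.png

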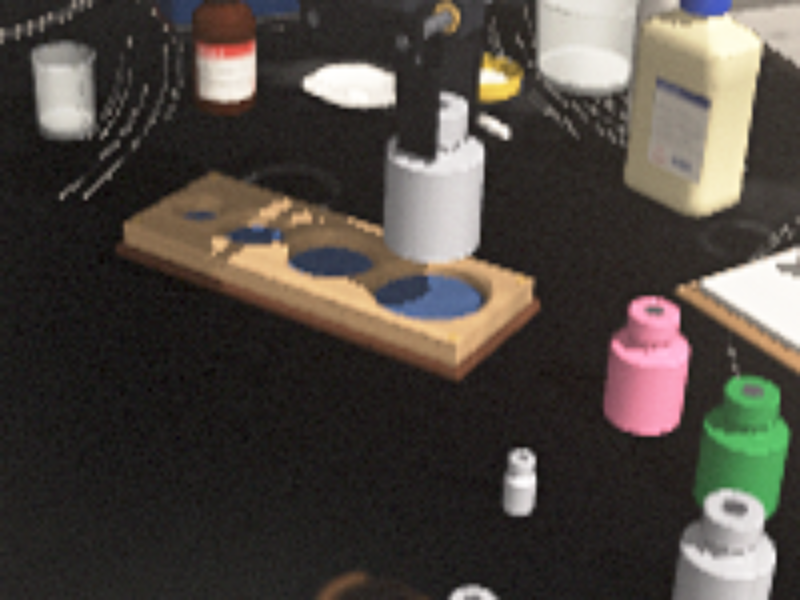

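The weight hangs upright at (432,200), straight over the widest bore at (430,297). I lower it.

Emit:
send_rows(
  moves=[
    [30,0,0.01,0.25,0],
    [30,0,0,0.25,0],
    [30,0,0,0.12,0],
    [30,0,0,0.08,0],
    [30,0,0,0.06,0],
    [30,0,0,0.05,0],
    [30,0,0,0,0],
  ],
)

```text
t: 8.43
position: [590.2, -56.7, 89.2]
tcp_rot: [[-0.575, 0.818, -0.0], [0.818, 0.575, -0.0], [0.0, -0.0, -1.0]]
wrist_force: [-0.5, -0.4, -6.5]
opening: 0.347
gripper_force: 35.0
```

Emit:
send_rows(
  moves=[
    [30,0,0,0.03,0],
    [30,0,0,0.02,0],
    [30,0,0,0.01,0],
    [30,0,0,0,0],
  ],
)

```text
t: 8.93
position: [590.5, -56.8, 87.0]
tcp_rot: [[-0.575, 0.818, 0.001], [0.818, 0.575, -0.0], [-0.001, 0.0, -1.0]]
wrist_force: [-1.4, 1.3, -1.1]
opening: 0.347
gripper_force: 35.0
```

It touches down: the wrist load is nearly gone. Release, rise, and head for weight_second.

Emit:
send_rows(
  moves=[
    [60,0,0,0,0],
    [60,0,0,0,0],
    [60,0,0,0,0],
    [60,0,0,-0.3,0],
    [60,0,0,-0.5,0],
    [60,0,0,-0.5,0],
    [60,-0.5,-0.3,0,0],
    [60,-0.6,-0.4,0,0],
  ],
)

```text
t: 9.93
position: [594.0, -122.2, 153.4]
tcp_rot: [[-0.576, 0.817, 0.003], [0.817, 0.576, -0.001], [-0.002, 0.002, -1.0]]
wrist_force: [0.4, 0.3, -0.2]
opening: 0.633
gripper_force: 0.0
```

Emit:
send_rows(
  moves=[
    [60,-0.7,-0.4,0,0],
    [60,-0.8,-0.5,0,0],
    [60,-0.8,-0.5,0,0],
    [60,-0.7,-0.4,0,0],
    [60,-0.5,-0.3,0,0],
    [60,-0.2,-0.1,0,0],
    [60,0,0,0,0],
  ],
)

```text
t: 10.8
position: [609.6, -336.3, 151.2]
tcp_rot: [[-0.574, 0.819, -0.0], [0.819, 0.574, 0.0], [0.0, 0.0, -1.0]]
wrist_force: [0.6, -0.1, -0.1]
opening: 0.632
gripper_force: 0.0
```

```bash
sed -i 's/^W=.*/W=dict(S2=(610,-337),T=(488,-336.5),s=(561.7,-232.7))/' d.py; python3 d.py
python3 - <<'E'
from h import *
f=grab("side");save(f,"s4.png");im=cv2.imread("pics/s4.png")[140:290,230:430];cv2.imwrite("pics/s4c.png",cv2.resize(im,(800,600)))
g=grab("top");P=cloud(g)[172:215,300:345].reshape(-1,3)
k=P[abs(P[:,2]-96)<5];print(k.mean(0).round(1),np.median(k[:,2]),len(k))
E
```

```text
t 10.8 p [ 609.6 -336.3  151.2] ang 35.06 open 60.1 gf 0.0 F [ 0.6 -0.1 -0.1]
S2 [-0.016 -0.001 -0.   ]
T [ 1.394 -1.992  0.   ]
s [2.246e+00 4.070e-01 1.000e-03]
bL [4.819e+00 2.897e+00 3.000e-03]
b2 [6.208e+00 2.895e+00 3.000e-03]
bT [7.339e+00 2.892e+00 4.000e-03]
bs [8.209e+00 2.889e+00 4.000e-03]
[588.5 -56.3  96.3] 96.51780646462839 119
```

View pics/s4c.png

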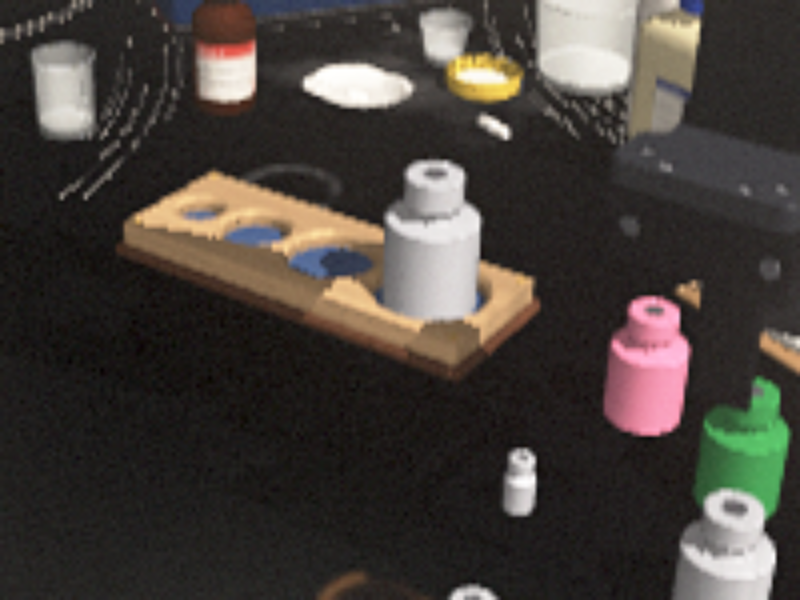

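The largest is seated: its knob top is at z≈96, within about 1.5 mm of the bore axis. The tool is over weight_second, so I descend onto its knob.

Emit:
send_rows(
  moves=[
    [60,-0.01,0,0.4,0],
    [60,0,0,0.5,0],
    [60,0,0,0.4,0],
    [60,0,0,0.3,0],
    [60,0,0,0.15,0],
    [60,0,0,0.06,0],
    [60,0,0,0,0],
    [60,0,0,0,0],
  ],
)

```text
t: 11.9
position: [610.2, -337.2, 61.6]
tcp_rot: [[-0.575, 0.818, 0.001], [0.818, 0.575, -0.001], [-0.001, 0.001, -1.0]]
wrist_force: [0.5, -0.1, -0.2]
opening: 0.631
gripper_force: 0.0
```

Emit:
send_rows(
  moves=[
    [60,0,0,0.03,0],
    [23,0,0,0,0],
    [23,0,0,0,0],
    [23,0,0,0,0],
    [23,0,0,0,0],
    [23,0,0,0,0],
    [23,0,0,0,0],
  ],
  grip_force=30,
)

```text
t: 12.78
position: [610.0, -336.7, 59.3]
tcp_rot: [[-0.575, 0.818, 0.001], [0.818, 0.575, 0.0], [-0.0, 0.001, -1.0]]
wrist_force: [1.7, 1.6, 0.0]
opening: 0.274
gripper_force: 30.0
```

Emit:
send_rows(
  moves=[
    [23,0,0,-0.15,0],
    [23,0,0,-0.35,0],
    [23,0,0,-0.4,0],
    [23,0,0,-0.2,0],
    [23,0.2,0,0,0],
    [23,0.4,0,0,0],
    [23,0.6,0,0,0],
    [23,0.7,0,0,0],
  ],
)

```text
t: 13.78
position: [553.7, -257.7, 113.2]
tcp_rot: [[-0.575, 0.818, -0.002], [0.818, 0.575, 0.001], [0.002, -0.001, -1.0]]
wrist_force: [-0.1, 0.3, -3.8]
opening: 0.271
gripper_force: 30.0
```

Emit:
send_rows(
  moves=[
    [23,0.7,0,0,0],
    [23,0.7,0,0,0],
    [23,0.7,0,0,0],
    [23,0.7,0,0,0],
    [23,0.6,0,0,0],
    [23,0.5,0.1,0,0],
    [23,0.3,0.3,0,0],
    [23,0.12,0.5,0,0],
  ],
)

```text
t: 14.78
position: [466.2, -55.2, 113.2]
tcp_rot: [[-0.575, 0.818, -0.001], [0.818, 0.575, 0.0], [0.001, -0.001, -1.0]]
wrist_force: [0.6, -0.2, -3.1]
opening: 0.272
gripper_force: 30.0
```

Emit:
send_rows(
  moves=[
    [23,0,0.5,0,0],
    [23,0,0.5,0,0],
    [23,0,0.4,0,0],
    [23,0,0.3,0,0],
    [23,0,0.2,0,0],
    [23,0,0.1,0,0],
    [23,0,0,0,0],
  ],
)

```text
t: 15.65
position: [549.6, 1.0, 114.1]
tcp_rot: [[-0.575, 0.818, -0.0], [0.818, 0.575, -0.0], [0.0, -0.0, -1.0]]
wrist_force: [-0.3, -0.4, -2.8]
opening: 0.268
gripper_force: 30.0
```

```bash
python3 d.py
python3 - <<'E'
from h import *
f=grab("side");save(f,"s5.png");im=cv2.imread("pics/s5.png")[140:290,230:430];cv2.imwrite("pics/s5c.png",cv2.resize(im,(800,600)))
E
```

```text
t 15.65 p [549.6   1.  114.1] ang 35.09 open 25.5 gf 29.999454650678672 F [-0.3 -0.4 -2.8]
S2 [-6.225 -2.896  0.   ]
T [-4.815e+00 -4.887e+00  1.000e-03]
s [-3.963e+00 -2.488e+00  1.000e-03]
bL [-1.392  0.003 -0.   ]
b2 [-0.002  0.001 -0.   ]
bT [ 1.129e+00 -1.000e-03  0.000e+00]
bs [ 1.998 -0.004  0.   ]
```

View pics/s5c.png

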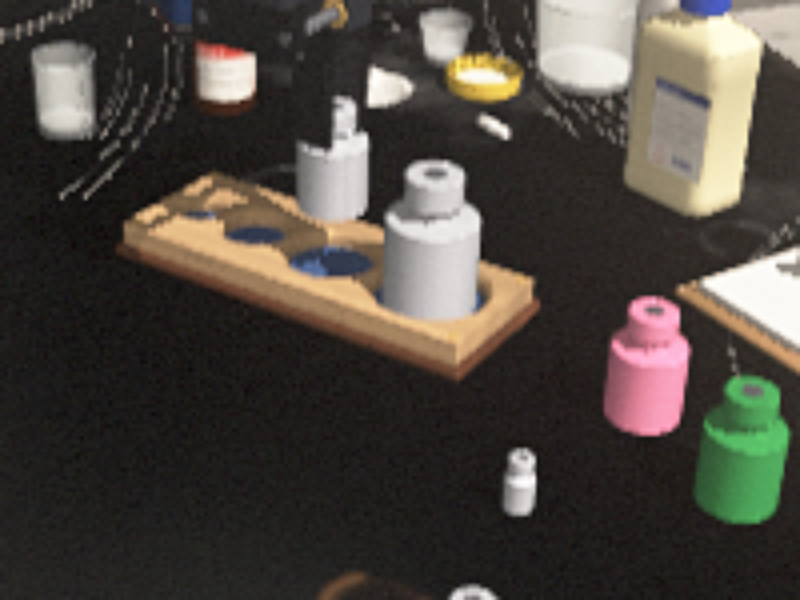

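The second weight hangs upright at (333,180), over its bore at (332,262). The seated TCP height is about 71, so it goes down 43 mm.

Emit:
send_rows(
  moves=[
    [23,0,0,0.25,0],
    [23,0,0,0.25,0],
    [23,0,0,0.12,0],
    [23,0,0,0.08,0],
    [23,0,0,0.06,0],
    [23,0,0,0.05,0],
    [23,0,0,0.02,0],
    [23,0,0,0,0],
  ],
)

```text
t: 16.7
position: [549.7, 1.0, 72.8]
tcp_rot: [[-0.575, 0.818, 0.0], [0.818, 0.575, -0.0], [-0.0, 0.0, -1.0]]
wrist_force: [-0.9, 0.1, -3.5]
opening: 0.272
gripper_force: 30.0
```

Emit:
send_rows(
  moves=[
    [23,0,0,0.02,0],
    [23,0,0,0.01,0],
    [23,0,0,0,0],
    [23,0,0,0,0],
  ],
)

```text
t: 17.2
position: [549.7, 1.0, 71.3]
tcp_rot: [[-0.575, 0.818, 0.0], [0.818, 0.575, -0.0], [-0.0, 0.0, -1.0]]
wrist_force: [0.3, 0.5, -2.5]
opening: 0.273
gripper_force: 30.0
```

Emit:
send_rows(
  moves=[
    [23,0,0,0.02,0],
    [23,0,0,0.01,0],
    [23,0,0,0,0],
  ],
)

```text
t: 17.58
position: [550.2, 0.9, 71.1]
tcp_rot: [[-0.575, 0.818, 0.001], [0.818, 0.575, -0.0], [-0.001, 0.001, -1.0]]
wrist_force: [-1.6, 1.1, 5.6]
opening: 0.274
gripper_force: 30.0
```

Seated, pressing lightly. Release and go to weight_third.

Emit:
send_rows(
  moves=[
    [50,0,0,0,0],
    [50,0,0,0,0],
    [50,0,0,0,0],
    [50,0,0,-0.4,0],
    [50,0,0,-0.6,0],
    [50,0,0,-0.6,0],
    [50,-0.4,-0.4,0,0],
    [50,-0.6,-0.6,0,0],
  ],
)

```text
t: 18.58
position: [538.4, -68.9, 152.2]
tcp_rot: [[-0.577, 0.817, 0.004], [0.817, 0.577, -0.001], [-0.003, 0.002, -1.0]]
wrist_force: [-0.4, -0.1, 0.2]
opening: 0.527
gripper_force: 0.0
```

Emit:
send_rows(
  moves=[
    [50,-0.7,-0.7,0,0],
    [50,-0.7,-0.7,0,0],
    [50,-0.7,-0.7,0,0],
    [50,-0.7,-0.7,0,0],
    [50,-0.6,-0.6,0,0],
    [50,-0.3,-0.4,0,0],
    [50,-0.1,-0.08,0,0],
    [50,0,0,0,0],
  ],
)

```text
t: 19.58
position: [488.3, -335.5, 150.4]
tcp_rot: [[-0.575, 0.818, 0.001], [0.818, 0.575, -0.0], [-0.001, 0.001, -1.0]]
wrist_force: [-0.1, 0.6, -0.5]
opening: 0.523
gripper_force: 0.0
```

```bash
python3 d.py
python3 - <<'E'
from h import *
g=grab("top");C=cloud(g)
P=C[180:225,285:325].reshape(-1,3)
k=P[abs(P[:,2]-76)<4];print(k.mean(0).round(1),np.median(k[:,2]),len(k))
E
```

```text
t 19.575 p [ 488.3 -335.5  150.4] ang 35.07 open 49.7 gf 0.0 F [-0.1  0.6 -0.5]
S2 [-1.424  1.976  0.002]
T [-0.013 -0.016 -0.   ]
s [8.390e-01 2.384e+00 1.000e-03]
bL [3.411e+00 4.874e+00 1.000e-03]
b2 [ 4.801  4.872 -0.   ]
bT [ 5.931e+00  4.869e+00 -1.000e-03]
bs [ 6.801e+00  4.866e+00 -1.000e-03]
[557.5  -9.3  75.6] 75.5717036025726 94
```

Emit:
send_rows(
  moves=[
    [50,-0.01,-0.01,0.5,0],
    [50,0,0,0.5,0],
    [50,0,0,0.5,0],
    [50,0,0,0.4,0],
    [50,0,0,0.13,0],
    [50,0,0,0.06,0],
    [50,0,0,0,0],
    [50,0,0,0,0],
  ],
)

```text
t: 20.62
position: [488.3, -336.8, 46.2]
tcp_rot: [[-0.575, 0.818, 0.001], [0.818, 0.575, -0.001], [-0.002, 0.0, -1.0]]
wrist_force: [1.0, -1.0, 0.8]
opening: 0.529
gripper_force: 0.0
```

Run:
```python
from h import *
from d import rep; rep()
g=grab("top");C=cloud(g)
P=C[180:225,285:325].reshape(-1,3)
for lo,hi,r in((73,79,20),(90,99,200)):
    k=P[(P[:,2]>lo)&(P[:,2]<hi)&(np.hypot(P[:,0]-549.7,P[:,1]-.9)<r)];print(k.mean(0).round(1),len(k))
```

```text
t 20.625 p [ 488.3 -336.8   46.2] ang 35.08 open 50.3 gf 0.0 F [ 1.  -1.   0.8]
[5.492e+02 4.000e-01 7.630e+01] 58
[588.3 -50.3  95.7] 61
```

Second seated: top z≈76, within 1 mm of the bore axis. Grip the third.

Emit:
send_rows(
  moves=[
    [17,0,0,0,0],
    [17,0,0,0,0],
    [17,0,0,0,0],
    [17,0,0,0,0],
    [17,0,0,0,0],
    [17,0,0,0,0],
  ],
  grip_force=20,
)

```text
t: 21.42
position: [488.0, -336.3, 45.3]
tcp_rot: [[-0.575, 0.818, 0.0], [0.818, 0.575, -0.0], [-0.0, 0.0, -1.0]]
wrist_force: [0.8, 1.5, 0.6]
opening: 0.21
gripper_force: 21.9
```

Emit:
send_rows(
  moves=[
    [17,0,0,-0.15,0],
    [17,0,0,-0.35,0],
    [17,0,0,-0.4,0],
    [17,0,0,-0.2,0],
    [17,0.2,0,0,0],
    [17,0.4,0,0,0],
    [17,0.6,0,0,0],
    [17,0.7,0,0,0],
  ],
)

```text
t: 22.42
position: [431.8, -257.2, 99.2]
tcp_rot: [[-0.575, 0.818, -0.001], [0.818, 0.575, 0.001], [0.002, -0.0, -1.0]]
wrist_force: [-0.4, 0.6, -1.3]
opening: 0.208
gripper_force: 21.8
```

Emit:
send_rows(
  moves=[
    [17,0.7,0.2,0,0],
    [17,0.7,0.3,0,0],
    [17,0.7,0.4,0,0],
    [17,0.6,0.5,0,0],
    [17,0.5,0.5,0,0],
    [17,0.4,0.5,0,0],
    [17,0.3,0.5,0,0],
    [17,0.14,0.5,0,0],
  ],
)

```text
t: 23.42
position: [455.1, 5.9, 99.2]
tcp_rot: [[-0.576, 0.818, -0.002], [0.818, 0.576, 0.0], [0.001, -0.001, -1.0]]
wrist_force: [0.2, 0.9, -1.2]
opening: 0.211
gripper_force: 21.8
```

Emit:
send_rows(
  moves=[
    [17,0,0.5,0,0],
    [17,0,0.4,0,0],
    [17,0,0.3,0,0],
    [17,0,0.18,0,0],
    [17,0,0.1,0,0],
    [17,0,0,0,0],
    [17,0,0,0,0],
  ],
)

```text
t: 24.3
position: [516.4, 46.7, 100.1]
tcp_rot: [[-0.575, 0.818, -0.0], [0.818, 0.575, -0.0], [0.0, -0.0, -1.0]]
wrist_force: [0.5, -0.3, -1.6]
opening: 0.213
gripper_force: 21.8
```

```bash
python3 d.py
python3 - <<'E'
from h import *
f=grab("side");save(f,"s6.png");im=cv2.imread("pics/s6.png")[140:290,230:430];cv2.imwrite("pics/s6c.png",cv2.resize(im,(800,600)))
E
```

```text
t 24.3 p [516.4  46.7 100.1] ang 35.07 open 20.2 gf 21.828949209204325 F [ 0.5 -0.3 -1.6]
S2 [-7.357 -2.877 -0.   ]
T [-5.947e+00 -4.869e+00  1.000e-03]
s [-5.095 -2.47   0.   ]
bL [-2.522  0.02  -0.   ]
b2 [-1.133  0.018 -0.   ]
bT [-0.002  0.015 -0.   ]
bs [0.868 0.012 0.   ]
```

View pics/s6c.png

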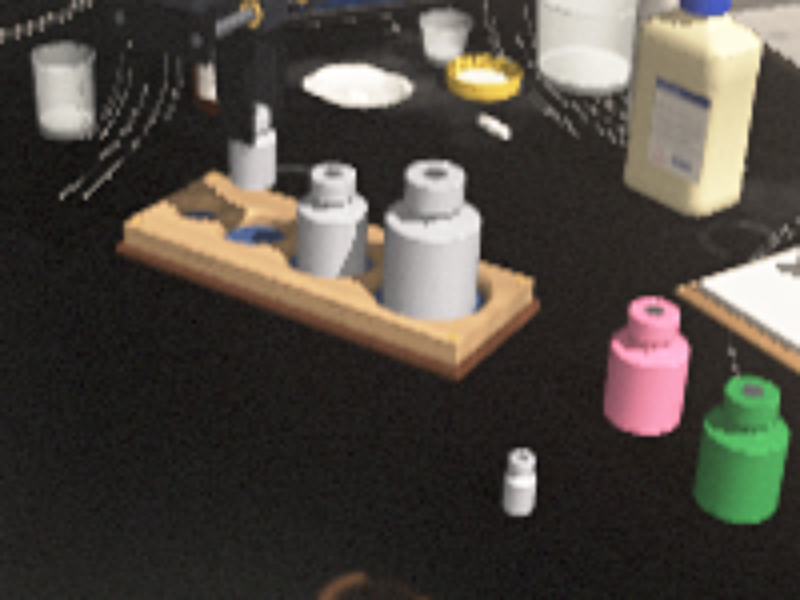

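Two are seated, and the third hangs upright at (252,160) over its bore at (255,235). The seated TCP is about 57.3, so it goes down 43 mm.

Emit:
send_rows(
  moves=[
    [17,0,0.015,0.25,0],
    [17,0,0,0.25,0],
    [17,0,0,0.12,0],
    [17,0,0,0.08,0],
    [17,0,0,0.06,0],
    [17,0,0,0.05,0],
    [17,0,0,0.02,0],
    [17,0,0,0,0],
  ],
)

```text
t: 25.35
position: [517.4, 47.4, 58.7]
tcp_rot: [[-0.575, 0.818, 0.0], [0.818, 0.575, -0.0], [-0.0, 0.0, -1.0]]
wrist_force: [-0.1, -1.3, -0.5]
opening: 0.21
gripper_force: 21.8
```

Emit:
send_rows(
  moves=[
    [17,0,0,0.02,0],
    [17,0,0,0.01,0],
    [17,0,0,0,0],
  ],
)

```text
t: 25.72
position: [517.5, 47.4, 57.3]
tcp_rot: [[-0.575, 0.818, 0.0], [0.818, 0.575, 0.0], [-0.0, 0.0, -1.0]]
wrist_force: [-0.3, -0.1, -0.3]
opening: 0.211
gripper_force: 21.9
```

Emit:
send_rows(
  moves=[
    [17,0,0,0.02,0],
    [17,0,0,0.01,0],
    [17,0,0,0,0],
  ],
)

```text
t: 26.1
position: [517.8, 47.4, 57.1]
tcp_rot: [[-0.575, 0.818, 0.0], [0.818, 0.575, -0.0], [-0.0, 0.0, -1.0]]
wrist_force: [-2.8, 0.0, 6.8]
opening: 0.21
gripper_force: 22.4
```

Emit:
send_rows(
  moves=[
    [45,0,0,0,0],
    [45,0,0,0,0],
    [45,0,0,0,0],
    [45,0,0,-0.4,0],
    [45,0,0,-0.7,0],
    [45,0,0,-0.8,0],
    [45,-0.2,-0.3,0,0],
    [45,-0.5,-0.3,0,0],
  ],
)

```text
t: 27.1
position: [512.1, 1.2, 150.1]
tcp_rot: [[-0.576, 0.817, -0.001], [0.817, 0.576, -0.0], [0.0, -0.0, -1.0]]
wrist_force: [-0.3, 0.4, -0.1]
opening: 0.473
gripper_force: 0.0
```

Emit:
send_rows(
  moves=[
    [45,-0.7,-0.3,0,0],
    [45,-0.8,-0.4,0,0],
    [45,-0.8,-0.4,0,0],
    [45,-0.8,-0.4,0,0],
    [45,-0.7,-0.2,0,0],
    [45,-0.4,-0.1,0,0],
    [45,-0.2,-0.08,0,0],
    [45,0,0,0,0],
  ],
)

```text
t: 28.1
position: [562.2, -232.3, 150.1]
tcp_rot: [[-0.575, 0.818, -0.001], [0.818, 0.575, 0.001], [0.001, -0.0, -1.0]]
wrist_force: [-0.2, -0.5, 0.2]
opening: 0.474
gripper_force: 0.0
```

```bash
python3 d.py
python3 - <<'E'
from h import *
g=grab("top");C=cloud(g)
P=C[150:260,250:345].reshape(-1,3)
for lo,hi,c in((54,62,(517.1,47.1)),(73,79,(549.7,.9)),(92,99,(589.7,-55.9))):
    k=P[(P[:,2]>lo)&(P[:,2]<hi)&(np.hypot(P[:,0]-c[0],P[:,1]-c[1])<20)];print(k.mean(0).round(1),len(k))
E
```

```text
t 28.1 p [ 562.2 -232.3  150.1] ang 35.07 open 45.0 gf 0.0 F [-0.2 -0.5  0.2]
S2 [-2.263e+00 -4.200e-01 -2.000e-03]
T [-0.852 -2.411 -0.   ]
s [-0.    -0.012  0.   ]
bL [2.572e+00 2.478e+00 2.000e-03]
b2 [3.961 2.476 0.004]
bT [5.092e+00 2.474e+00 5.000e-03]
bs [5.962 2.471 0.006]
[516.   46.7  58.2] 39
[549.8  -0.6  76.6] 55
[588.8 -57.   96.2] 98
```

All three are well seated (tops at 58.2, 76.6 and 96.2, axes within 1.5 mm). Down on the smallest's knob, TCP to about 34.

Emit:
send_rows(
  moves=[
    [45,0,-0.01,0.6,0],
    [45,0,0,0.6,0],
    [45,0,0,0.5,0],
    [45,0,0,0.4,0],
    [45,0,0,0.15,0],
    [45,0,0,0.06,0],
    [45,0,0,0,0],
    [45,0,0,0,0],
  ],
)

```text
t: 29.15
position: [562.7, -233.2, 36.2]
tcp_rot: [[-0.575, 0.818, 0.002], [0.818, 0.575, -0.001], [-0.002, 0.001, -1.0]]
wrist_force: [-0.6, -0.1, 0.6]
opening: 0.471
gripper_force: 0.0
```

```bash
python3 d.py
python3 - <<'E'
from h import *
f=grab("side");save(f,"s7.png");im=cv2.imread("pics/s7.png")[220:295,310:410];cv2.imwrite("pics/s7c.png",cv2.resize(im,(800,600)))
E
```

```text
t 29.15 p [ 562.7 -233.2   36.2] ang 35.08 open 44.8 gf 0.0 F [-0.6 -0.1  0.6]
S2 [-2.242 -0.419  0.003]
T [-8.32e-01 -2.41e+00 -1.00e-03]
s [ 0.02  -0.011 -0.   ]
bL [ 2.592e+00  2.480e+00 -2.000e-03]
b2 [ 3.981  2.478 -0.004]
bT [ 5.112  2.476 -0.006]
bs [ 5.982  2.473 -0.007]
```

View pics/s7c.png

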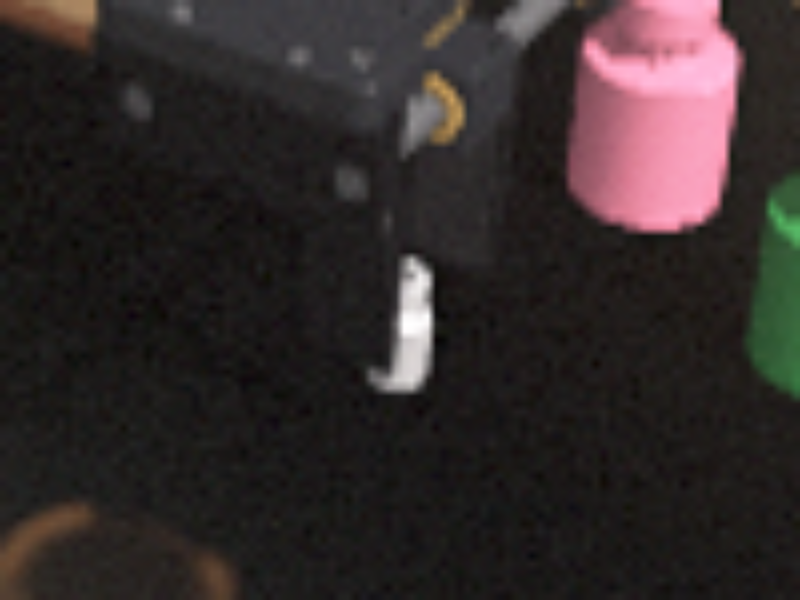

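The smallest stands between the open fingers at (410,320). Go 2.5 mm lower and grip gently.

Emit:
send_rows(
  moves=[
    [45,0.01,-0.01,0.05,0],
    [9,0,0,0,0],
    [9,0,0,0,0],
    [9,0,0,0,0],
    [9,0,0,0,0],
    [9,0,0,0,0],
    [9,0,0,0,0],
  ],
  grip_force=12,
)

```text
t: 30.08
position: [561.8, -232.8, 33.1]
tcp_rot: [[-0.575, 0.818, 0.001], [0.818, 0.575, -0.0], [-0.001, 0.001, -1.0]]
wrist_force: [0.9, 1.1, 1.4]
opening: 0.126
gripper_force: 13.4
```

Emit:
send_rows(
  moves=[
    [9,0,0,-0.1,0],
    [9,0,0,-0.2,0],
    [9,0,0,-0.1,0],
    [9,0,0,0,0],
  ],
)

```text
t: 30.58
position: [561.8, -233.0, 53.6]
tcp_rot: [[-0.575, 0.818, 0.001], [0.818, 0.575, -0.001], [-0.001, 0.001, -1.0]]
wrist_force: [0.6, -0.1, -0.0]
opening: 0.128
gripper_force: 13.2
```

```bash
python3 d.py
python3 - <<'E'
from h import *
f=grab("side");save(f,"s8.png");im=cv2.imread("pics/s8.png")[220:295,310:410];cv2.imwrite("pics/s8c.png",cv2.resize(im,(800,600)))
E
```

```text
t 30.575 p [ 561.8 -233.    53.6] ang 35.09 open 12.2 gf 13.22644117026357 F [ 0.6 -0.1 -0. ]
S2 [-2.256 -0.407  0.003]
T [-0.846 -2.398 -0.   ]
s [ 0.006  0.002 -0.   ]
bL [ 2.578e+00  2.493e+00 -2.000e-03]
b2 [ 3.967  2.491 -0.004]
bT [ 5.098e+00  2.488e+00 -5.000e-03]
bs [ 5.967  2.486 -0.006]
```

View pics/s8c.png

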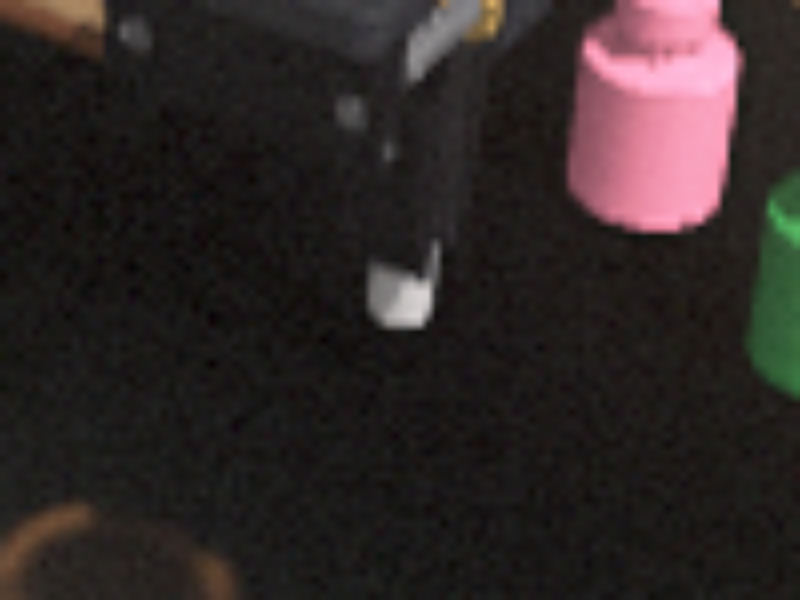

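It is held (opening 12.2 mm) and hanging clear at (400,300). Lift above everything and carry to the last bore.

Emit:
send_rows(
  moves=[
    [9,0,0,-0.4,0],
    [9,0,0,-0.6,0],
    [9,0,0,-0.6,0],
    [9,0,0,-0.2,0],
    [9,0.2,0.1,0,0],
    [9,0.5,0.2,0,0],
    [9,0.6,0.25,0,0],
    [9,0.6,0.25,0,0],
  ],
)

```text
t: 31.62
position: [537.6, -129.1, 140.7]
tcp_rot: [[-0.575, 0.818, -0.003], [0.818, 0.575, 0.002], [0.003, -0.002, -1.0]]
wrist_force: [0.1, 0.5, -0.8]
opening: 0.128
gripper_force: 13.2
```

Emit:
send_rows(
  moves=[
    [9,0.6,0.25,0,0],
    [9,0.6,0.25,0,0],
    [9,0.6,0.25,0,0],
    [9,0.6,0.25,0,0],
    [9,0.6,0.25,0,0],
    [9,0.5,0.2,0,0],
    [9,0.4,0.15,0,0],
    [9,0.17,0.09,0,0],
  ],
)

```text
t: 32.62
position: [489.5, 84.9, 141.0]
tcp_rot: [[-0.577, 0.817, -0.003], [0.817, 0.577, 0.0], [0.002, -0.002, -1.0]]
wrist_force: [0.4, 0.4, -0.9]
opening: 0.126
gripper_force: 13.2
```

Emit:
send_rows(
  moves=[
    [9,0,0,0.4,0],
    [9,0,0,0.4,0],
    [9,0,0,0.3,0],
    [9,0,0,0.1,0],
    [9,0,0,0,0],
    [9,0,0,0,0],
  ],
)

```text
t: 33.38
position: [492.3, 83.1, 83.5]
tcp_rot: [[-0.575, 0.818, 0.001], [0.818, 0.575, 0.0], [-0.001, 0.001, -1.0]]
wrist_force: [0.5, -0.3, 0.1]
opening: 0.126
gripper_force: 13.2
```

```bash
python3 d.py
python3 - <<'E'
from h import *
f=grab("side");save(f,"s9.png");im=cv2.imread("pics/s9.png")[160:235,250:350];cv2.imwrite("pics/s9c.png",cv2.resize(im,(800,600)))
E
```

```text
t 33.375 p [492.3  83.1  83.5] ang 35.07 open 12.0 gf 13.226586928285542 F [ 0.5 -0.3  0.1]
S2 [-8.229e+00 -2.902e+00  2.000e-03]
T [-6.819e+00 -4.893e+00 -1.000e-03]
s [-5.967e+00 -2.494e+00  1.000e-03]
bL [-3.395e+00 -4.000e-03  2.000e-03]
b2 [-2.005e+00 -5.000e-03  1.000e-03]
bT [-0.874 -0.008  0.001]
bs [-0.005 -0.011 -0.   ]
```

View pics/s9c.png

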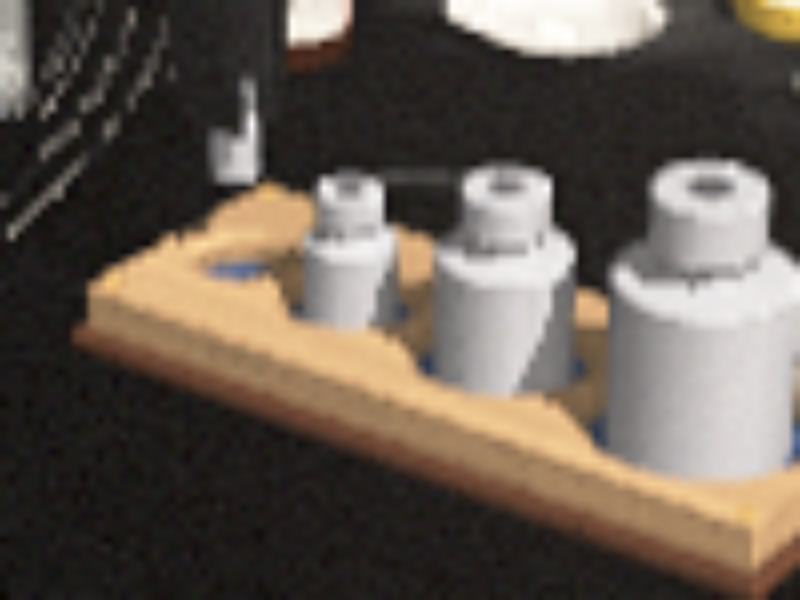

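The smallest hangs upright at (236,160), right above its bore at (235,268), and the other three stand in place. Lower 38 mm to TCP ≈45.

Emit:
send_rows(
  moves=[
    [9,0,-0.01,0.25,0],
    [9,0,0,0.2,0],
    [9,0,0,0.1,0],
    [9,0,0,0.08,0],
    [9,0,0,0.06,0],
    [9,0,0,0.03,0],
    [9,0,0,0.02,0],
    [9,0,0,0,0],
  ],
)

```text
t: 34.42
position: [491.3, 82.8, 45.8]
tcp_rot: [[-0.575, 0.818, 0.0], [0.818, 0.575, -0.0], [-0.0, 0.0, -1.0]]
wrist_force: [0.2, 0.2, -0.7]
opening: 0.128
gripper_force: 13.2
```

Emit:
send_rows(
  moves=[
    [9,0,0,0.02,0],
    [9,0,0,0.01,0],
    [9,0,0,0,0],
  ],
)

```text
t: 34.8
position: [491.8, 82.8, 44.9]
tcp_rot: [[-0.575, 0.818, 0.001], [0.818, 0.575, 0.0], [-0.001, 0.001, -1.0]]
wrist_force: [-1.0, 0.5, 4.8]
opening: 0.129
gripper_force: 13.3
```

On the felt. Release, rise, and check.

Emit:
send_rows(
  moves=[
    [30,0,0,0,0],
    [40,0,0,0,0],
    [40,0,0,0,0],
    [40,0,0,-0.4,0],
    [40,0,0,-0.8,0],
    [40,0,0,-0.9,0],
    [40,0,0,-0.4,0],
    [40,0,-0.6,0,0],
  ],
)

```text
t: 35.8
position: [468.6, 65.8, 171.9]
tcp_rot: [[-0.576, 0.818, 0.005], [0.818, 0.576, 0.0], [-0.003, 0.004, -1.0]]
wrist_force: [-0.4, -0.2, -0.2]
opening: 0.425
gripper_force: 0.0
```

Emit:
send_rows(
  moves=[
    [40,0,-0.8,0,0],
    [40,0,-0.8,0,0],
    [40,-0.5,-0.4,0,0],
    [40,-0.3,0,0,0],
    [40,0,0,0,0],
  ],
)

```text
t: 36.42
position: [408.6, -25.0, 169.2]
tcp_rot: [[-0.573, 0.819, -0.0], [0.819, 0.573, 0.0], [0.0, 0.0, -1.0]]
wrist_force: [-0.2, -0.3, 1.0]
opening: 0.419
gripper_force: 0.0
```

Run:
```python
from h import *
g=grab("top");C=cloud(g);P=C[150:260,250:345].reshape(-1,3)
for lo,hi,c in((38,46,(492,82.6)),(54,62,(517.1,47.1)),(73,79,(549.7,.9)),(92,99,(589.7,-55.9))):
    k=P[(P[:,2]>lo)&(P[:,2]<hi)&(np.hypot(P[:,0]-c[0],P[:,1]-c[1])<20)];print(c,k.mean(0).round(1),len(k))
f=grab("side");save(f,"s10.png");im=cv2.imread("pics/s10.png")[140:290,230:430];cv2.imwrite("pics/s10c.png",cv2.resize(im,(800,600)))
```

```text
(492, 82.6) [491.1  82.5  41.7] 12
(517.1, 47.1) [516.5  46.3  58.1] 39
(549.7, 0.9) [549.9   0.6  76.1] 59
(589.7, -55.9) [588.9 -55.9  96. ] 89
```

View pics/s10c.png

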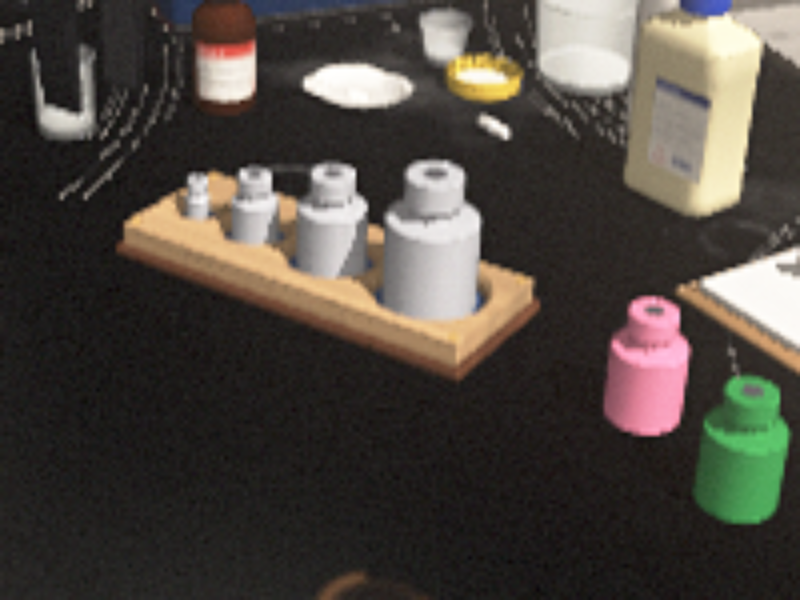

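All four weights stand upright in their bores, in order from (197,195) to (432,240). The bottle and beaker are still standing where they were.

```bash
python3 -c "
from workcell import robot
print(robot.job_done())"
```

```text
the job is handed in; nothing more can be done
None
```

The job is handed in: all four weights stand in their own bores, measured within about 1.5 mm of the bore axes and fully down on the felt, and the bottle and beaker were not touched; the hand-in returned no verdict.

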